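# Third hand for a cutlery case divider

## Task

Lift the lid of the wooden cutlery case right open until it rests back on its stop. Then be my third hand: push the loose wooden divider bar lying inside squarely against the case's sprung rail, flat on the case floor, with a steady push of about 10 N (no less than 6, no more than 14) so that I can screw it down; keep that push for at least three seconds and finish while still holding it, without letting go. Leave the lid resting open, and leave the mug, beaker, saucer and screwdriver where they are.

Things in the scene. Friction and masses are not known exactly. Their poses are not given: they have to be found in the camera images.
- case: Open-topped wooden cutlery case fixed to the counter, 200 mm (its x) by 280 mm (its y), 70 mm high without lid; walls 10 mm, floor 10 mm thick. Origin: centre of its underside, on the counter. Its +x points to the hinge side, its -x to the handle side, its -y to the end with the sprung rail, z up. Its yaw is within 0.4 rad of -90 degrees, so the hinge side lies to the robot's right, the handle to its left and the rail end nearest the robot.
- lid (a joint): Angle of the lid about its hinge, rad: 0 shut, grows as it opens, 1.80 resting on its stop (leaning back past upright). The lid is a 10 mm board over the whole case, about 0.35 kg; below about 1.5 rad it falls shut if let go, beyond that it falls back onto the stop.
- lid_handle (a point): Middle of the lid's handle, a round steel bar 12 mm thick and 100 mm long, parallel to the hinge (the case's y), standing off 45 mm ahead of the lid's free edge (clear gap 39 mm), level with the lid's mid-thickness: 75 mm above the counter when shut. It is 245 mm from the hinge line and swings with the lid.
- lid_hinge (a point): Middle of the hinge line, on the top of the case's hinge-side wall, 70 mm above the counter; the line runs along the case's y. Fixed.
- rail (a joint): How far the sprung rail has been pushed towards its end wall, m: 0 at rest, at most 0.020. Spring 1 N per mm without preload: 0.010 means a push of 10 N.
- rail_face (a point): Centre of the rail's pressing face, 32 mm above the counter; moves with the rail. The rail is a wooden bar 170 mm long (case's x), 18 mm thick, 40 mm high, its face looking to the case's +y; at rest the face lies 85 mm from the case's middle towards -y.
- divider_center (a point): Centre of the loose divider, a plain wooden bar 150 mm long (its x), 20 mm thick (its y), 45 mm high, about 0.12 kg, lying upright on the case floor roughly parallel to the rail, 30 to 90 mm in front of its face. This point is 22.5 mm above the case floor (32.5 mm above the counter). It is to be pushed along the case's -y (towards the robot); behind it, towards +y, the case is empty (at least 80 mm).
- mug: Bystander: grey mug, 84 mm across, 85 mm high, standing on the counter on the robot's left. Origin: centre of its underside.
- beaker: Bystander: white beaker standing upside down, 72 mm across, 100 mm high, on the robot's left. Origin: centre of its underside.
- screwdriver: Bystander: screwdriver lying on the counter on the robot's right.
- saucer: Bystander: white saucer, 130 mm across, 18 mm high, on the counter on the robot's right. Origin: centre of its underside.

How it is judged:
By the outcome, as a careful person would: the job done as asked, in the order asked, and still so for the second after the job is handed in, while the arm keeps its last pose, push and grip.
It also fails if it takes over 67 s, if anything falls off the work surface, if the arm or the gripper's body presses on something with over 40 N, if the wrist force passes 120 N, or if a joint passes its speed limit or range.

## Robot

A 7-joint arm with a two-finger parallel gripper is mounted at the origin on the work surface. World frame = base frame: x ahead of the robot, y to its left, z up, the work surface at z = 0. Lengths are in m, angles in degrees, forces in N, time in s.
With the tool pointing down it reaches from about 0.4 to 0.875 m from the base axis. Payload 19.3 kg.
Tool frame: the origin (TCP) lies at the very end of the fingers, on their centre line; the grasp point (between the pads) lies 19 mm behind it; x points along the fingers, y is the direction in which the jaws open and shut, and the axes are right-handed (so a half turn about x gives the same grasp; the last joint's range is limited). The gripper opens to 85 mm and grips with 20 to 120 N. Pads are 22 mm wide; open, the fingers measure 114 mm over their backs; the gripper's body (76 mm by 85 mm) begins 54 mm behind the grasp point. The pads swing forward as they close: fully open they stand 13 mm farther back than shut.
Start: joints at [-67.85, 29.874, -2.08, 91.645, 1.215, 58.505, -6.463], TCP at [0.276, 0.561, 0.196] pointing down, gripper open.
Joint ranges: [-166.77, 166.77], [-17.47, 122.26], [-85.68, 81.53], [9.62, 139.38], [-72.42, 252.41], [9.2, 110.78], [-144.41, 144.41]. Speed limits (degrees/s): [108.29, 108.29, 136.94, 136.94, 172.46, 172.46, 172.46].

## Interface

Orientations are given as [roll, pitch, yaw] about the fixed x, y, z axes, in that order (R = Rz(yaw) Ry(pitch) Rx(roll)).
In Python, from bench import monitor, viewer, arm gives the robot as it stands. The module is installed in compiled form; this text tells all that it offers.
- The arm moves only by the tool move_arm, never from a script. Its argument "targets" is a list that holds one entry, the list of rows, each a list of 6 numbers: the shift along the tool's x, y, z in m, then the turn, a rotation vector about the tool's x, y, z in degrees. A call has 1 to 12 rows; each row shifts and turns the commanded pose from where the row before left it, along the tool's axes as they then stand; what a row does not reach is not made up. A row lasts 1/8 s, in which the tool goes at most 62.5 mm and 10.7 degrees, less where a joint would pass 70% of its speed; a pose out of reach is approached as far as the arm can. A call with a gripper value outside its range is refused whole. "hand" is the opening, from 0 (shut) to 1 (fully open), set as the call begins (left out, the last holds). The fingers move at their own pace and stop on an object; "grip_force" is the grip in N (left out, the last holds). Time passes only in rows, so rows that do not move let the fingers close. It gives the time, the measured TCP pose, the force and the opening at its end, in the units of the state.
- monitor.state(): the state, without advancing time (a new reading comes with each control period).
- viewer.read_camera(name): name is "scene" or "top" or "wrist"; returns the picture (400x640x3 uint8, red, green, blue); there is no depth.
- viewer.camera_model(name): a dict with "fx", "fy", "cx", "cy" (pixels), "cam_to_world" (4x4, takes a point from camera to world coordinates). Camera axes: x right, y up, looking along -z (the intrinsics and any distortion apply to the point x, -y, -z); pixel columns grow to the right and rows downward; lengths in m; the calibration is good to about 2 mm. A picture is of the moment at which its call begins: read the wrist's pose just before it. camera_model takes no time and is no camera call; for the wrist camera it gives the pose at the moment of the call.
- arm.close_job(): hands the job in, once; it reports no verdict.
The state is a dict: "t": time; "joint_pos": joint angles; "dq": joint speeds; "tau": joint torques, N m; "eef_pos": TCP position; "orientation": TCP orientation; "force": force on the tool from outside, world axes, zero at the start; "ft_torque": the same for the moment, N m; "width": finger opening in m.
Only numpy, scipy, OpenCV 4.12 (cv2) and the standard library are available. Lean on these libraries where they do the work, as an engineer would, in place of code of your own. Each camera call takes 0.05 s, during which the arm holds its last target.

## Working session

There is one attempt and no reset: what is moved stays moved. The work goes in short steps, Python scripts to look and compute and a tool call to move; the robot and the scene stay as the last step left them, time stands still between calls to the robot, and variables do not carry over. Pictures are saved under pics/ and viewed, and the job is handed in when it is done.

Besides the shell and the picture viewer there is one more tool, called after "Call:" as name([rows], argument=value, ...), one row to a line, values as JSON. move_arm: Moves the arm, as the interface text tells. Its arguments: {"type":"object","properties":{"targets":{"type":"array","items":{"type":"array","items":{"type":"array","items":{"type":"number"}}}},"hand":{"type":"number"},"grip_force":{"type":"number"}},"required":["targets"]}

```bash
mkdir -p pics
python3 - <<'E'
from bench import monitor, viewer, arm
import cv2,numpy as np
print(monitor.state())
for n in ("scene","top","wrist"):
    m=viewer.camera_model(n); print(n,{k:(np.round(v,4).tolist() if k=='cam_to_world' else v) for k,v in m.items()})
    cv2.imwrite(f"pics/{n}0.png",viewer.read_camera(n)[:,:,::-1])
E
```

```text
{'t': 0.0, 'joint_pos': array([-67.8497265 ,  29.90877257,  -2.08066696,  91.67321181,
         1.21542456,  58.50441686,  -6.46343785]), 'dq': array([-0.03965356,  0.00174458,  0.01158898, -0.00653048,  0.12990936,
       -0.0051179 , -0.05000948]), 'tau': array([ 1.24075217e-03, -9.27124000e+01,  1.98057912e+00, -3.69952655e+01,
        1.79942593e-02,  8.13704770e-03,  3.85661610e-05]), 'eef_pos': array([0.27555324, 0.56056244, 0.19563364]), 'orientation': array([ -85.01329572,   89.93567542, -111.1870344 ]), 'force': array([ 0.80356081, -0.5890156 ,  0.02186073]), 'ft_torque': array([ 0.00090828, -0.01566547, -0.01705162]), 'width': 0.08508632121717512}
scene {'fx': 473.9150870666148, 'fy': 473.9150870666148, 'cx': 323.01984528689655, 'cy': 197.1065649874091, 'cam_to_world': [[-0.0267, -0.8641, 0.5026, 1.2146], [0.9996, -0.0267, 0.0073, -0.0405], [0.0071, 0.5026, 0.8645, 1.2227], [0.0, 0.0, 0.0, 1.0]]}
top {'fx': 363.4673766729132, 'fy': 363.4673766729132, 'cx': 319.79239242094013, 'cy': 195.1634560615579, 'cam_to_world': [[-0.0678, 0.9732, -0.2195, 0.2878], [-0.9977, -0.065, 0.0202, -0.0257], [0.0054, 0.2204, 0.9754, 1.259], [0.0, 0.0, 0.0, 1.0]]}
wrist {'fx': 325.97047279649195, 'fy': 325.97047279649195, 'cx': 319.7083697410533, 'cy': 194.0909450114646, 'cam_to_world': [[0.441, -0.8652, -0.2387, 0.2145], [0.8975, 0.4249, 0.1182, 0.5902], [-0.0008, -0.2664, 0.9639, 0.3735], [0.0, 0.0, 0.0, 1.0]]}
```

View pics/scene0.png

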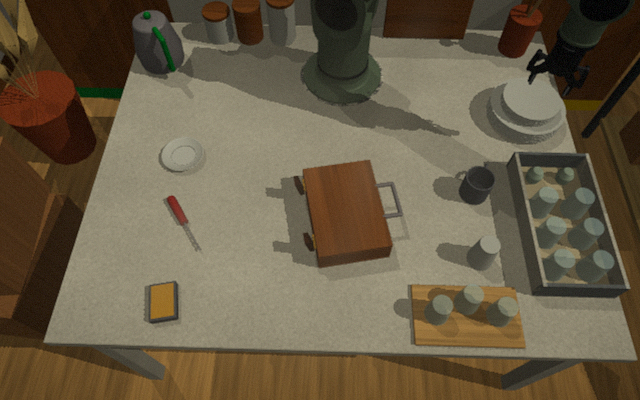

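View pics/top0.png

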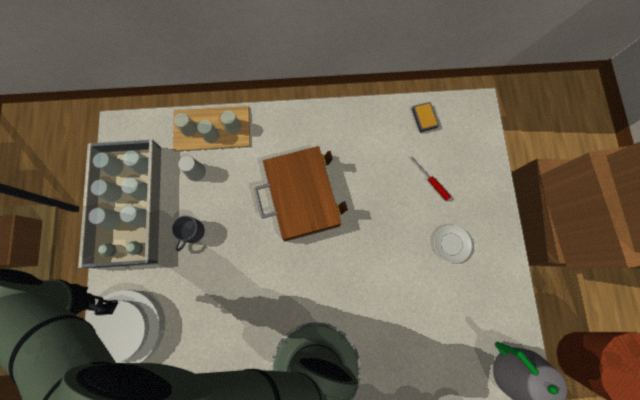

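View pics/wrist0.png

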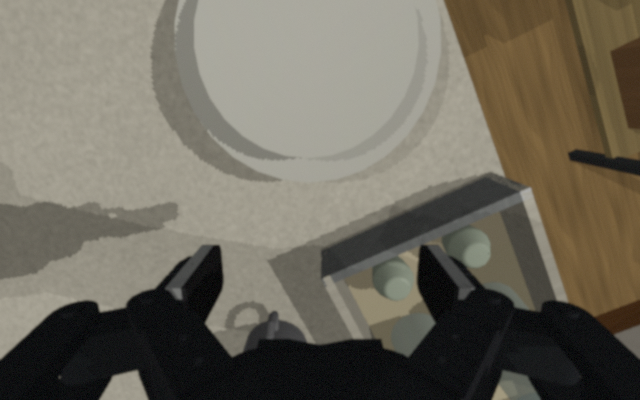

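The scene and top views show the shut case, with its handle on the robot's left. In the top view the lid corners are near (264,158), (322,147), (341,227) and (284,240). I'll zoom in for precise corners.

Run:
```python
import cv2
a=cv2.imread("pics/top0.png")[130:260,240:370]; b=cv2.imread("pics/scene0.png")[145:275,285:415]
cv2.imwrite("pics/z0.png",cv2.hconcat([cv2.resize(a,(400,400),interpolation=cv2.INTER_CUBIC),cv2.resize(b,(400,400),interpolation=cv2.INTER_CUBIC)]))
```

```text
(no output)
```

View pics/z0.png

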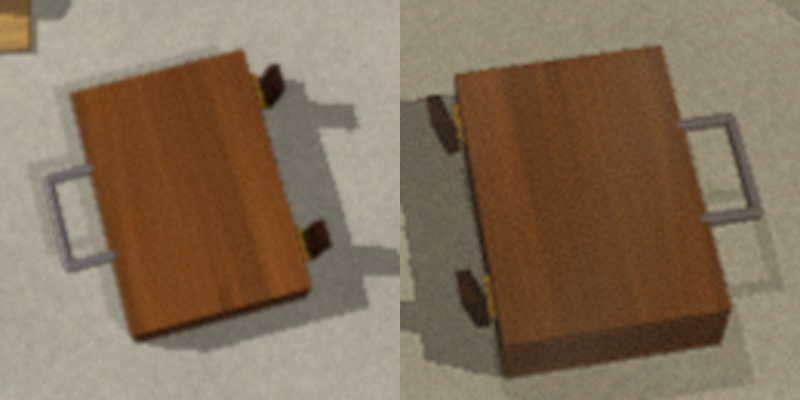

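```bash
cat > h.py <<'E'
from bench import monitor, viewer, arm
import cv2,numpy as np
from scipy.optimize import least_squares
from scipy.spatial.transform import Rotation as R
def proj(m,P):
    P=np.atleast_2d(P); T=np.linalg.inv(m["cam_to_world"]); c=P@T[:3,:3].T+T[:3,3]
    return np.c_[m["fx"]*c[:,0]/-c[:,2]+m["cx"], m["fy"]*-c[:,1]/-c[:,2]+m["cy"]]
def ray(m,uv):
    M=m["cam_to_world"]; d=np.array([(uv[0]-m["cx"])/m["fx"],-(uv[1]-m["cy"])/m["fy"],-1]); return M[:3,3],M[:3,:3]@d
def onz(m,uv,z):
    o,d=ray(m,uv); return o+d*(z-o[2])/d[2]
def c2w(p,P):
    P=np.atleast_2d(P); c,s=np.cos(p[2]),np.sin(p[2])
    return np.c_[p[0]+c*P[:,0]-s*P[:,1],p[1]+s*P[:,0]+c*P[:,1],P[:,2]]
def tcpR(): 
    s=monitor.state(); return s["eef_pos"],R.from_euler("xyz",s["orientation"],degrees=True).as_matrix(),s
E
python3 - <<'E'
from h import *
k=130/400
# case pts order: far-handle, far-hinge, near-hinge, near-handle, handle far, handle near
P=np.array([[-.1,.14,.08],[.1,.14,.08],[.1,-.14,.08],[-.1,-.14,.08],[-.145,.05,.075],[-.145,-.05,.075]])
top=np.array([[72,92],[243,50],[310,291],[134,335],[50,178],[70,267]])*k+[240,130]
sc=np.array([[329,312],[102,346],[57,74],[261,46],[355,214],[332,119]])*k+[285,145]
mt,ms=viewer.camera_model("top"),viewer.camera_model("scene")
ft=lambda p:(proj(mt,c2w(p,P))-top)
fs=lambda p:(proj(ms,c2w(p,P))-sc)
for n,f in (("top",[ft]),("sc",[fs]),("both",[ft,fs])):
    r=least_squares(lambda p:np.r_[tuple(g(p).ravel() for g in f)],[.7,0,-1.57])
    print(n,r.x,np.degrees(r.x[2]),np.abs(r.fun).max())
p=r.x;print(ft(p).round(1).tolist(),fs(p).round(1).tolist());np.save("case.npy",p)
print("handle",c2w(p,P[4:]),"hinge",c2w(p,[[.1,0,.07]]))
print("mug,beaker",onz(mt,(188,226),.085),onz(mt,(187,160),.1))
print(viewer.camera_model("wrist")["cam_to_world"].round(3).tolist())
pos,Rm,s=tcpR();print(Rm.round(3))
E
```

```text
top [ 0.57054659  0.00944429 -1.38043734] -79.09323364288866 1.311110090161037
sc [ 0.57531621  0.01298274 -1.38167506] -79.16414962996816 0.8839893108072374
both [ 0.57318613  0.01160054 -1.38081518] -79.11488200084653 2.032794227301622
[[-1.1, -0.9], [0.3, -1.3], [0.3, -1.3], [-2.0, -0.0], [-0.8, -0.3], [-0.7, -0.7]] [[0.3, -1.0], [-0.8, -0.8], [-1.4, -1.1], [-0.0, -1.0], [-0.1, -0.4], [-1.2, -0.1]]
handle [[0.59490466 0.16343369 0.075     ]
 [0.49670388 0.14454965 0.075     ]] hinge [[ 0.59207016 -0.08660024  0.07      ]]
mug,beaker [0.47825629 0.38344241 0.085     ] [0.69815451 0.38414138 0.1       ]
[[0.441, -0.865, -0.239, 0.214], [0.898, 0.425, 0.118, 0.59], [-0.001, -0.266, 0.964, 0.374], [0.0, 0.0, 0.0, 1.0]]
[[-0.     0.441  0.897]
 [-0.001  0.897 -0.441]
 [-1.    -0.001  0.   ]]
```

Call:
move_arm([
  [[0,-0.0205,0.0351,0,0,0],[0,-0.0205,0.0351,0,0,0],[0,-0.0205,0.0351,0,0,0],[0,-0.0205,0.0351,0,0,0],[0,-0.0205,0.0351,0,0,0],[0,-0.0205,0.0351,0,0,0],[0,-0.0205,0.0351,0,0,0],[0,-0.0205,0.0351,0,0,0],[0,-0.0205,0.0351,0,0,0],[0,-0.0205,0.0351,0,0,0],[0,-0.0205,0.0351,0,0,0],[0,-0.0205,0.0351,0,0,0]],
])

```text
t: 1.65
eef_pos: [0.5457, 0.1532, 0.1961]
orientation: [-139.9, 90.0, -166.1]
force: [-1.2, -0.3, 0.1]
width: 0.0854
```

Call:
move_arm([
  [[0,0,0,-9.3,0,0],[0,0,0,-9.3,0,0],[0,0,0,-9.3,0,0],[0,0,0,-9.2,0,0],[0,0,0,0,0,0]],
])

```text
t: 2.28
eef_pos: [0.5451, 0.1541, 0.196]
orientation: [157.4, 90.0, 168.2]
force: [-0.7, -1.2, -0.6]
width: 0.0854
```

Run:
```python
from h import *
pos,Rm,s=tcpR();print(s["t"],pos,Rm.round(3).tolist(),s["joint_pos"],s["force"])
m=viewer.camera_model("wrist");np.save("w1.npy",m["cam_to_world"])
im=viewer.read_camera("wrist")[:,:,::-1].copy();cv2.imwrite("pics/wrist1.png",im)
p=np.load("case.npy")
print(proj(m,c2w(p,[[-.145,.05,.075],[-.145,-.05,.075],[-.1,-.14,.08],[-.1,.14,.08]])))
```

```text
2.275 [0.54510945 0.15413628 0.19603911] [[-0.0, -0.188, 0.982], [0.0, 0.982, 0.188], [-1.0, 0.0, -0.0]] [-18.33912303  24.59996266  -4.67935491 100.55468353   2.3603529
  54.96067965  76.91067649] [-0.67905737 -1.15884997 -0.63743151]
[[319.59003776 229.67704001]
 [319.55257655 125.70191866]
 [264.02138184  12.93761513]
 [276.32536108 312.42475575]]
```

View pics/wrist1.png

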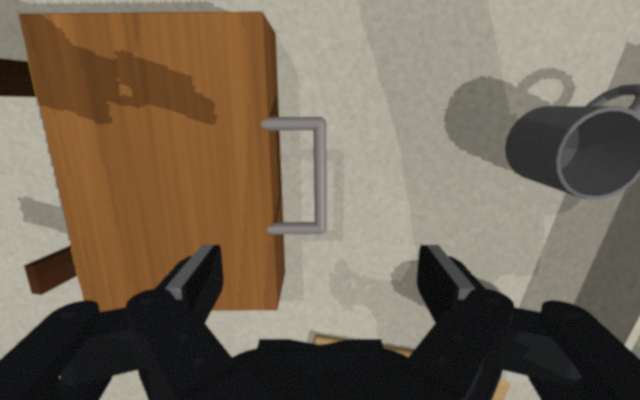

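The wrist view puts the handle's outer ends at about (320,124) and (320,229). The case model predicts (320,126) and (320,230), so the pose is good to about 1–2 mm. I'll partly close the fingers so they fit the 39 mm gap, then go down over the bar.

Call:
move_arm([
  [[0,0,0,0,0,0],[0.02,0,0,0,0,0],[0.02,0,0,0,0,0],[0.02,0,0,0,0,0],[0.02,0,0,0,0,0],[0,0,0,0,0,0]],
], hand=0.45, grip_force=30)

```text
t: 3.08
eef_pos: [0.5444, 0.1542, 0.1152]
orientation: [-167.9, 89.9, -157.1]
force: [-0.0, -0.0, 0.8]
width: 0.0385
```

Run:
```python
from h import *
pos,Rm,s=tcpR();print(s["t"],pos,s["width"])
cv2.imwrite("pics/wrist2.png",viewer.read_camera("wrist")[:,:,::-1])
```

```text
3.075 [0.54438941 0.1541912  0.11515242] 0.038470463441327735
```

View pics/wrist2.png

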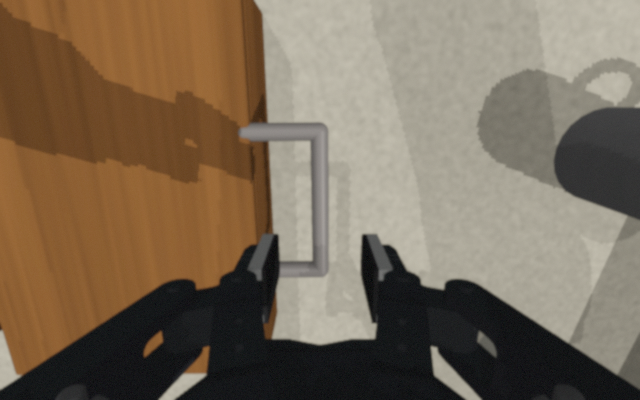

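The bar (column 320) sits centred between the pads (columns 278 and 362). Now down and grip.

Call:
move_arm([
  [[0.0155,0,0,0,0,0],[0.0155,0,0,0,0,0],[0.0155,0,0,0,0,0],[0.0145,0,0,0,0,0],[0,0,0,0,0,0]],
])

```text
t: 3.75
eef_pos: [0.5445, 0.1541, 0.0539]
orientation: [-171.0, 89.9, -160.1]
force: [0.1, 0.5, -0.4]
width: 0.0386
```

Call:
move_arm([
  [[0,0,0,0,0,0],[0,0,0,0,0,0],[0,0,0,0,0,0],[0,0,0,0,0,0],[0,0,0,0,0,0]],
], hand=0)

```text
t: 4.38
eef_pos: [0.5452, 0.1544, 0.0553]
orientation: [1.3, 90.0, 12.2]
force: [0.0, -0.8, -0.1]
width: -0.0003
```

Width reads 0, so the bar wasn't caught. I'll look.

Run:
```python
from h import *
pos,Rm,s=tcpR();print(s["t"],pos,s["width"],s["force"])
a=viewer.read_camera("wrist")[:,:,::-1]; b=viewer.read_camera("scene")[120:260,320:460,::-1]
cv2.imwrite("pics/wrist3.png",a);cv2.imwrite("pics/sc3.png",cv2.resize(b,(560,560)))
```

```text
4.375 [0.54522374 0.15435806 0.05527831] -0.0003021829285995207 [ 0.00185063 -0.76878642 -0.05867034]
```

View pics/wrist3.png

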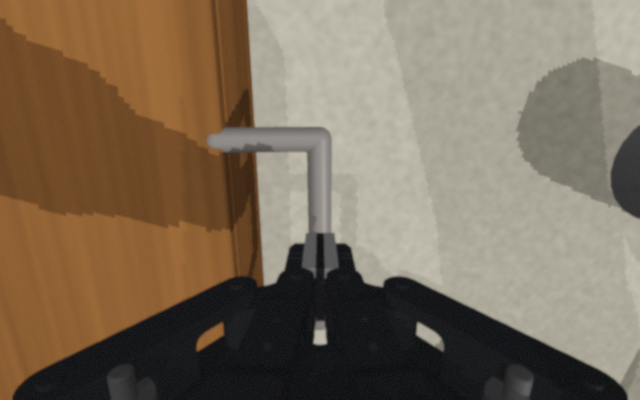

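View pics/sc3.png

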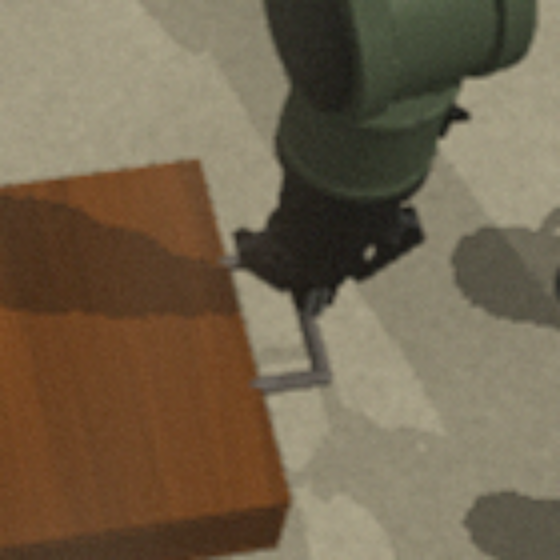

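Run:
```python
from h import *
p=np.load("case.npy")
m=viewer.camera_model("wrist")
print(proj(m,c2w(p,[[-.145,.05,.075],[-.145,-.05,.075],[-.1,-.05,.075],[-.1,-.14,.08],[-.145,-.01,.075]])).round(1))
pos,Rm,s=tcpR(); print(proj(m,[pos,pos+Rm@[-.019,0,0],pos+Rm@[-.019,0,-.011]]).round(1))
im=cv2.imread("pics/wrist3.png");cv2.imwrite("pics/z3.png",cv2.resize(im[120:300,220:420],(800,720),interpolation=cv2.INTER_CUBIC)[:600])
```

```text
[[319.1 322.1]
 [319.2 144.1]
 [225.9 144. ]
 [205.1 -83.9]
 [319.1 222.1]]
[[320.  225.5]
 [320.  238.5]
 [320.1 218.7]]
```

View pics/z3.png

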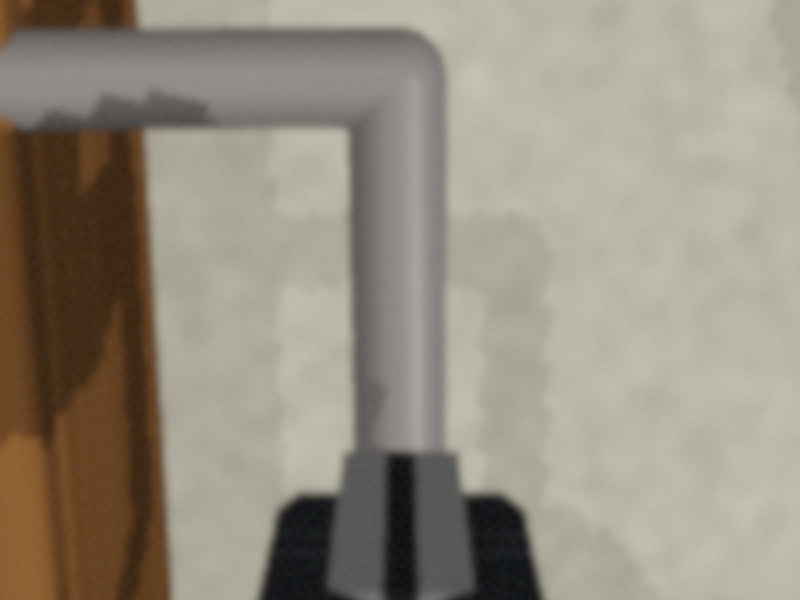

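The fingers shut above the bar. The visible pad ends (row 234) work out to about 37 mm behind the stated TCP, so the real fingertips sit near z≈0.09. I'll reopen, go about 36 mm lower, which is safe under either reading, and check.

Call:
move_arm([
  [[0,0,0,0,0,0],[0,0,0,0,0,0],[0,0,0,0,0,0],[0,0,0,0,0,0]],
], hand=0.45)

```text
t: 4.97
eef_pos: [0.5452, 0.1543, 0.0552]
orientation: [-88.2, 90.0, -77.3]
force: [0.8, 0.1, 0.1]
width: 0.039
```

Call:
move_arm([
  [[0.009,0,0,0,0,0],[0.009,0,0,0,0,0],[0.009,0,0,0,0,0],[0.009,0,0,0,0,0],[0,0,0,0,0,0]],
])

```text
t: 5.6
eef_pos: [0.5447, 0.1542, 0.0183]
orientation: [-170.6, 89.9, -159.6]
force: [-0.1, 0.1, 0.3]
width: 0.0381
```

Run:
```python
from h import *
pos,Rm,s=tcpR();print(s["t"],pos,s["width"],s["force"])
a=viewer.read_camera("wrist")[:,:,::-1]
cv2.imwrite("pics/wrist4.png",a)
```

```text
5.6 [0.54470219 0.15418688 0.01832609] 0.0381267543133375 [-0.13063881  0.09373751  0.33002064]
```

View pics/wrist4.png

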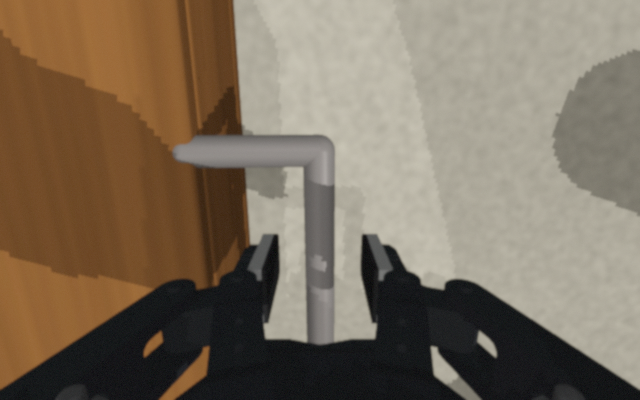

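The bar (28 px wide, about 140 mm deep) now lies between the pads, whose tips are about 149 mm deep. Closing.

Call:
move_arm([
  [[0,0,0,0,0,0],[0,0,0,0,0,0],[0,0,0,0,0,0],[0,0,0,0,0,0],[0,0,0,0,0,0]],
], hand=0, grip_force=35)

```text
t: 6.28
eef_pos: [0.5454, 0.1543, 0.0195]
orientation: [-8.0, 90.0, 3.0]
force: [-0.2, -1.4, 5.4]
width: 0.0106
```

Run:
```python
import numpy as np
th=np.linspace(0,1.8,37);a=np.pi-.0204-th;x=.24505*np.cos(a);z=.24505*np.sin(a)
d=np.c_[-np.diff(z),-np.diff(x)].round(4)
for i in range(0,36,12): print([[float(u),float(v),0,0,0,0] for u,v in d[i:i+12]])
print(x[-1]-x[0],z[-1]-z[0])
```

```text
[[-0.0122, -0.0006, 0, 0, 0, 0], [-0.0122, -0.0012, 0, 0, 0, 0], [-0.0121, -0.0018, 0, 0, 0, 0], [-0.012, -0.0024, 0, 0, 0, 0], [-0.0119, -0.003, 0, 0, 0, 0], [-0.0117, -0.0036, 0, 0, 0, 0], [-0.0115, -0.0041, 0, 0, 0, 0], [-0.0113, -0.0047, 0, 0, 0, 0], [-0.0111, -0.0053, 0, 0, 0, 0], [-0.0108, -0.0058, 0, 0, 0, 0], [-0.0105, -0.0064, 0, 0, 0, 0], [-0.0101, -0.0069, 0, 0, 0, 0]]
[[-0.0098, -0.0074, 0, 0, 0, 0], [-0.0094, -0.0078, 0, 0, 0, 0], [-0.009, -0.0083, 0, 0, 0, 0], [-0.0086, -0.0087, 0, 0, 0, 0], [-0.0081, -0.0092, 0, 0, 0, 0], [-0.0077, -0.0096, 0, 0, 0, 0], [-0.0072, -0.0099, 0, 0, 0, 0], [-0.0067, -0.0103, 0, 0, 0, 0], [-0.0061, -0.0106, 0, 0, 0, 0], [-0.0056, -0.0109, 0, 0, 0, 0], [-0.0051, -0.0112, 0, 0, 0, 0], [-0.0045, -0.0114, 0, 0, 0, 0]]
[[-0.0039, -0.0116, 0, 0, 0, 0], [-0.0033, -0.0118, 0, 0, 0, 0], [-0.0027, -0.0119, 0, 0, 0, 0], [-0.0021, -0.0121, 0, 0, 0, 0], [-0.0015, -0.0122, 0, 0, 0, 0], [-0.0009, -0.0122, 0, 0, 0, 0], [-0.0003, -0.0122, 0, 0, 0, 0], [0.0003, -0.0122, 0, 0, 0, 0], [0.0009, -0.0122, 0, 0, 0, 0], [0.0015, -0.0122, 0, 0, 0, 0], [0.0021, -0.0121, 0, 0, 0, 0], [0.0027, -0.0119, 0, 0, 0, 0]]
0.30553124656147157 0.23245732486017467
```

Call:
move_arm([
  [[-0.0122,-0.0006,0,0,0,0],[-0.0122,-0.0012,0,0,0,0],[-0.0121,-0.0018,0,0,0,0],[-0.012,-0.0024,0,0,0,0],[-0.0119,-0.003,0,0,0,0],[-0.0117,-0.0036,0,0,0,0]],
])

```text
t: 7.02
eef_pos: [0.5477, 0.1424, 0.0923]
orientation: [50.1, 89.9, 61.1]
force: [2.2, 5.7, -0.5]
width: 0.0109
```

Run:
```python
from h import *
pos,Rm,s=tcpR();print(s["t"],pos,s["width"],s["force"],s["ft_torque"])
a=viewer.read_camera("wrist")[:,:,::-1]
cv2.imwrite("pics/wrist5.png",a)
```

```text
7.025 [0.54770304 0.14244648 0.09228085] 0.010900048592208045 [ 2.15584456  5.66989873 -0.47108177] [ 1.40520935 -0.6141881   0.03323799]
```

View pics/wrist5.png

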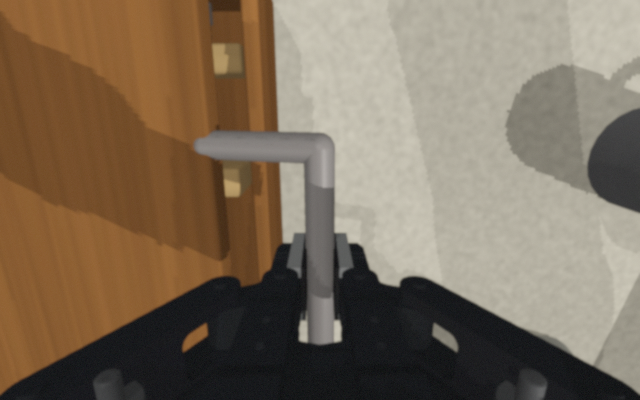

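The bar is firmly between the pads and the lid is rising: the case interior, with the rail and divider ends, shows at (230,60) and (235,180). Forces are small, so I'll continue the arc.

Call:
move_arm([
  [[-0.0115,-0.0041,0,0,0,0],[-0.0113,-0.0047,0,0,0,0],[-0.0111,-0.0053,0,0,0,0],[-0.0108,-0.0058,0,0,0,0],[-0.0105,-0.0064,0,0,0,0],[-0.0101,-0.0069,0,0,0,0],[-0.0098,-0.0074,0,0,0,0],[-0.0094,-0.0078,0,0,0,0],[-0.009,-0.0083,0,0,0,0],[-0.0086,-0.0087,0,0,0,0]],
])

```text
t: 8.32
eef_pos: [0.5602, 0.0807, 0.1952]
orientation: [55.8, 89.8, 66.8]
force: [-1.8, 15.6, 14.3]
width: 0.0102
```

Call:
move_arm([
  [[-0.0081,-0.0092,0,0,0,0],[-0.0077,-0.0096,0,0,0,0],[-0.0072,-0.0099,0,0,0,0],[-0.0067,-0.0103,0,0,0,0],[-0.0061,-0.0106,0,0,0,0],[-0.0056,-0.0109,0,0,0,0],[-0.0051,-0.0112,0,0,0,0],[-0.0045,-0.0114,0,0,0,0]],
])

```text
t: 9.32
eef_pos: [0.577, -0.0027, 0.2465]
orientation: [17.2, 89.8, 28.2]
force: [7.7, 4.8, 0.2]
width: 0.0108
```

Call:
move_arm([
  [[-0.0039,-0.0116,0,0,0,0],[-0.0033,-0.0118,0,0,0,0],[-0.0027,-0.0119,0,0,0,0],[-0.0021,-0.0121,0,0,0,0],[-0.0015,-0.0122,0,0,0,0],[-0.0009,-0.0122,0,0,0,0]],
])

```text
t: 10.07
eef_pos: [0.5908, -0.0741, 0.2602]
orientation: [0.7, 89.8, 11.6]
force: [6.1, 4.0, 14.9]
width: 0.0104
```

Call:
move_arm([
  [[-0.0003,-0.0122,0,0,0,0],[0.0003,-0.0122,0,0,0,0],[0.0009,-0.0122,0,0,0,0],[0.0015,-0.0122,0,0,0,0],[0.0021,-0.0121,0,0,0,0],[0,0,0,0,0,0]],
])

```text
t: 10.82
eef_pos: [0.6021, -0.1346, 0.2551]
orientation: [-6.8, 89.8, 4.1]
force: [10.1, 2.6, 3.3]
width: 0.0106
```

Run:
```python
from h import *
pos,Rm,s=tcpR();print(s["t"],pos,s["width"],s["force"],s["joint_pos"])
a=viewer.read_camera("wrist")[:,:,::-1];b=viewer.read_camera("scene")[:,:,::-1]
cv2.imwrite("pics/wrist6.png",a);cv2.imwrite("pics/sc6.png",cv2.resize(b[60:300,220:460],(600,600)))
```

```text
10.825 [ 0.60213591 -0.13462304  0.25511097] 0.010552674668870802 [10.07796519  2.57126006  3.33872258] [  7.43006742  25.98258359  -0.44944958  89.09003844   0.18022974
  64.75605473 107.83795066]
```

View pics/wrist6.png

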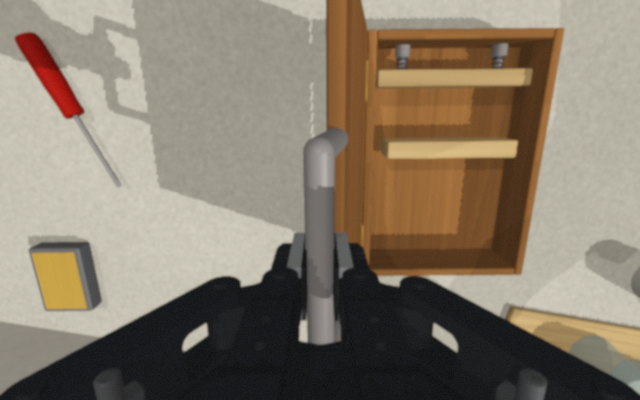

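View pics/sc6.png

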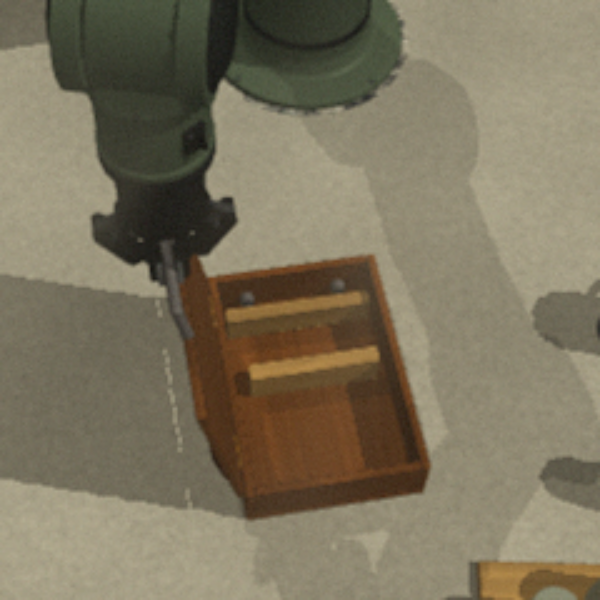

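Call:
move_arm([
  [[0.0027,-0.0119,0,0,0,0],[0,0,0,0,0,0]],
])

```text
t: 11.18
eef_pos: [0.604, -0.1457, 0.2526]
orientation: [5.8, 89.9, 16.7]
force: [7.4, 2.3, 4.4]
width: 0.0105
```

Call:
move_arm([
  [[0,0,0,0,0,0],[0,0,0,0,0,0],[0,0,0,0,0,0],[0,0,0,0,0,0]],
], hand=0.5)

```text
t: 11.68
eef_pos: [0.603, -0.1459, 0.2515]
orientation: [174.7, 90.0, -174.4]
force: [-1.0, -0.4, -0.0]
width: 0.0426
```

Call:
move_arm([
  [[-0.015,0,0,0,0,0],[-0.02,0,0,0,0,0],[-0.02,0,0,0,0,0],[-0.02,0,0,0,0,0],[-0.02,0,0,0,0,0],[0,0,0,0,0,0]],
])

```text
t: 12.42
eef_pos: [0.6037, -0.146, 0.3488]
orientation: [-20.4, 89.8, -9.5]
force: [0.7, 0.2, 0.1]
width: 0.0429
```

Run:
```python
from h import *
pos,Rm,s=tcpR();print(s["t"],pos,s["width"],s["force"],Rm.round(3).tolist())
m=viewer.camera_model("wrist");np.save("w7.npy",m["cam_to_world"])
a=viewer.read_camera("wrist")[:,:,::-1];b=viewer.read_camera("top")[:,:,::-1]
cv2.imwrite("pics/wrist7.png",a);cv2.imwrite("pics/top7.png",cv2.resize(b[120:270,240:440],(800,600),interpolation=cv2.INTER_CUBIC))
```

```text
12.425 [ 0.60370586 -0.14597417  0.34876387] 0.042858811288777034 [0.73382732 0.16974454 0.06088255] [[0.003, -0.189, 0.982], [-0.001, 0.982, 0.189], [-1.0, -0.001, 0.003]]
```

View pics/wrist7.png

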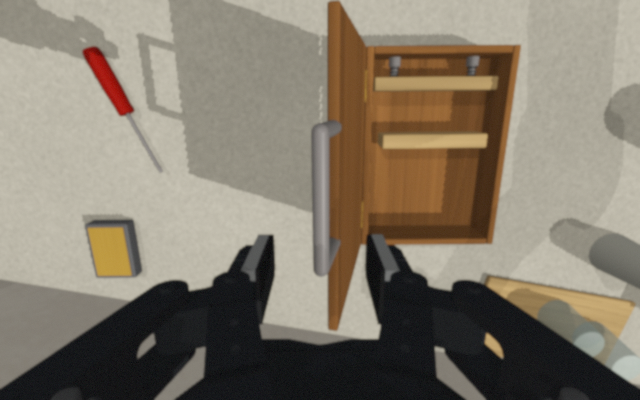

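View pics/top7.png

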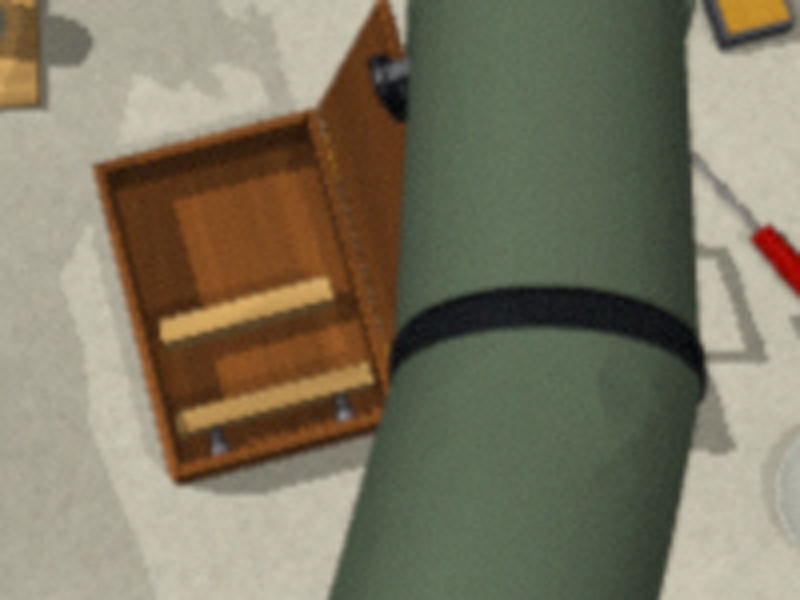

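Run:
```python
from h import *
p=np.load("case.npy");mt=viewer.camera_model("top")
c,s=np.cos(p[2]),np.sin(p[2])
def w2c(w): d=w[:2]-p[:2]; return np.array([c*d[0]+s*d[1],-s*d[0]+c*d[1]])
for n,uv,z in (("d",(160,322),.055),("d",(330,278),.055),("d",(333,298),.055),("d",(163,343),.055),("rail",(178,415),.052),("rail",(372,363),.052),("corner",(97,165),.07),("corner",(178,480),.07),("cornerFR",(310,112),.07)):
    print(n,(w2c(onz(mt,np.array(uv)/4+[240,120],z))*1000).round(1))
m=viewer.camera_model("wrist");m["cam_to_world"]=np.load("w7.npy")
th=1.8;a=np.pi-.0204-th
for th in (1.7,1.75,1.8):
    a=np.pi-.0204-th;x,z=.1+.245*np.cos(a),.07+.245*np.sin(a)
    print(th,proj(m,c2w(p,[[x,.05,z],[x,-.05,z]])).round(1).tolist())
im=cv2.imread("pics/wrist7.png")
cv2.imwrite("pics/z7.png",cv2.resize(im[40:250,340:540],(760,600) if 0 else (571,600),interpolation=cv2.INTER_CUBIC))
for n,P in (("div",[[-.075,.0,.055],[.075,0,.055]]),("railface",[[-.085,-.085,.052],[.085,-.085,.052]]),("corners",[[-.1,-.14,.07],[-.1,.14,.07],[.1,-.14,.07],[.1,.14,.07]])): print(n,proj(m,c2w(p,P)).round(1).tolist())
```

```text
d [-76.6  -9.6]
d [72.3 -9.1]
d [ 70.3 -26.6]
d [-78.3 -27.8]
rail [-80.6 -90. ]
rail [ 87.9 -88.6]
corner [-96.2 134.2]
corner [ -92.2 -144.8]
cornerFR [ 92.3 134.4]
1.7 [[352.7, 271.3], [357.1, 132.5]]
1.75 [[336.1, 269.9], [338.3, 132.2]]
1.8 [[319.9, 268.1], [320.0, 131.9]]
div [[482.6, 152.2], [379.1, 152.1]]
railface [[497.1, 90.7], [374.5, 90.6]]
corners [[522.3, 45.5], [491.4, 245.5], [367.1, 45.4], [359.7, 245.4]]
```

View pics/z7.png

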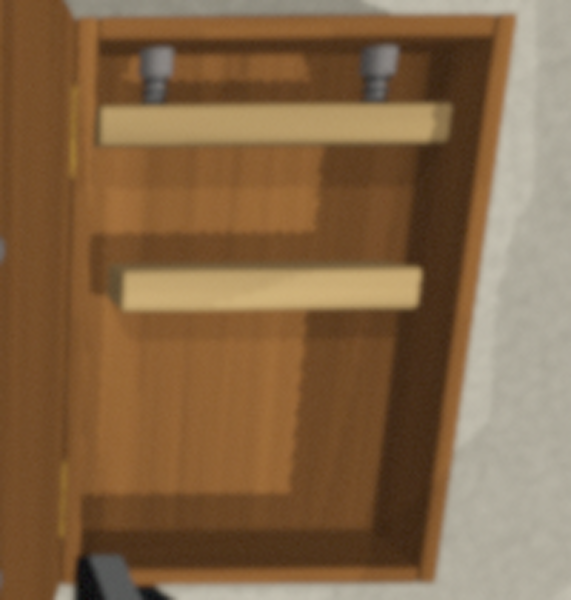

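The lid rests at about 1.80: the handle is at column ~321, with 320 predicted. The divider lies parallel to the rail, centred at case (−5,−15) mm with its far face at y≈−5. Next I'll check the real fingertip and body heights with the scene camera.

Run:
```python
from h import *
pos,Rm,s=tcpR();m=viewer.camera_model("scene")
q=proj(m,[pos+Rm@[-k,0,0] for k in (0,.037,.073,.110)]);print(q.round(1))
b=viewer.read_camera("scene")[:,:,::-1].copy()
u,v=q.mean(0).astype(int);x0,y0=u-60,v-55
z=cv2.resize(b[y0:y0+110,x0:x0+120],None,fx=5,fy=5,interpolation=cv2.INTER_CUBIC)
for a,bb in q: cv2.circle(z,(int((a-x0)*5),int((bb-y0)*5)),3,(0,0,255),-1)
cv2.imwrite("pics/sc8.png",z)
```

```text
[[280.7 156.6]
 [279.5 146.9]
 [278.3 136.8]
 [276.9 125.7]]
```

View pics/sc8.png

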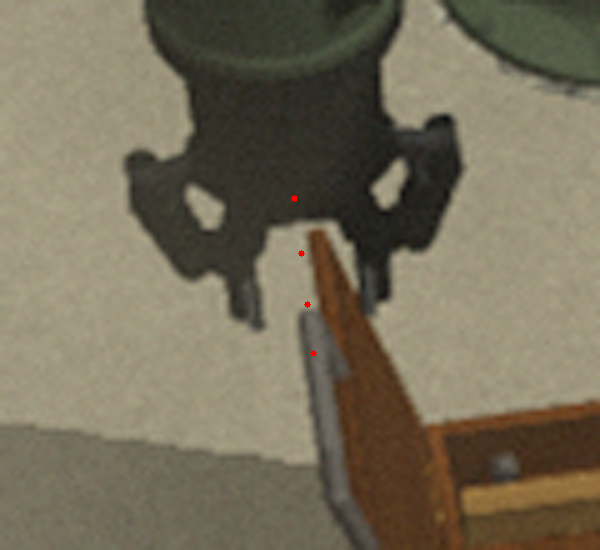

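The real fingertips sit about 37 mm behind the nominal TCP and the palm is shifted with them. I'll allow for that: move above the empty area behind the divider, then go down.

Call:
move_arm([
  [[0,0.0282,0.0063,0,0,0],[0,0.0282,0.0063,0,0,0],[0,0.0282,0.0063,0,0,0],[0,0.0282,0.0063,0,0,0],[0,0.0282,0.0063,0,0,0],[0,0.0282,0.0063,0,0,0],[0,0,0,0,0,0]],
], hand=0.6)

```text
t: 13.45
eef_pos: [0.6078, 0.03, 0.3459]
orientation: [138.3, 89.9, 149.4]
force: [0.3, -0.2, -0.4]
width: 0.0507
```

Call:
move_arm([
  [[0.03,0,0,0,0,0],[0.03,0,0,0,0,0],[0.03,0,0,0,0,0],[0.03,0,0,0,0,0],[0.03,0,0,0,0,0],[0.03,0,0,0,0,0],[0.03,0,0,0,0,0],[0.03,0,0,0,0,0],[0,0,0,0,0,0]],
])

```text
t: 14.58
eef_pos: [0.6066, 0.0266, 0.1046]
orientation: [179.5, 89.8, -169.6]
force: [0.4, 0.2, 0.2]
width: 0.0512
```

```bash
cat > look.py <<'E'
from h import *
import sys
n=sys.argv[1]
pos,Rm,s=tcpR();p=np.load("case.npy");c,sn=np.cos(p[2]),np.sin(p[2]);d=pos[:2]-p[:2]
print(s["t"],pos,"case xy",c*d[0]+sn*d[1],-sn*d[0]+c*d[1],s["width"],"f case",c*s["force"][0]+sn*s["force"][1],-sn*s["force"][0]+c*s["force"][1],s["force"][2])
print(Rm.round(4).tolist())
m=viewer.camera_model("wrist");np.save(n+".npy",m["cam_to_world"])
im=viewer.read_camera("wrist")[:,:,::-1]
cv2.imwrite(f"pics/{n}.png",im)
E
python3 look.py w9
```

```text
14.575 [0.60663266 0.02661565 0.10458918] case xy -0.008428899540289938 0.035680217233976554 0.051181757550155034 f case -0.06866378305751246 0.45913738813228955 0.1649606676151542
[[-0.0042, -0.189, 0.982], [-0.0008, 0.982, 0.189], [-1.0, 0.0, -0.0042]]
```

View pics/w9.png

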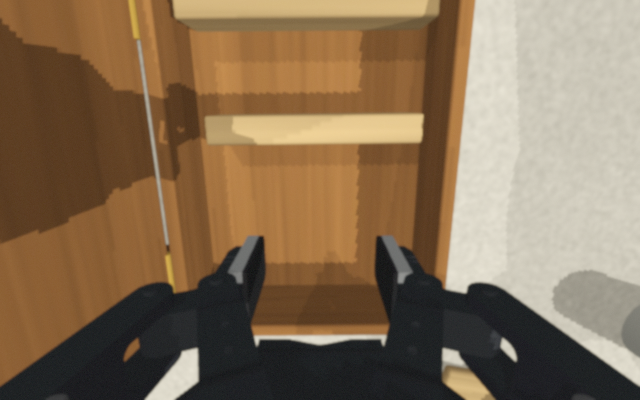

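Call:
move_arm([
  [[0.02,0,0,0,0,0],[0.02,0,0,0,0,0],[0.02,0,0,0,0,0],[0.02,0,0,0,0,0],[0.01,0,0,0,0,0],[0,0,0,0,0,0]],
])

```text
t: 15.38
eef_pos: [0.608, 0.0274, 0.0164]
orientation: [-177.0, 90.0, -166.0]
force: [0.7, 1.0, -0.8]
width: 0.0512
```

```bash
python3 look.py w10
```

```text
15.375 [0.60804913 0.02740608 0.01639859] case xy -0.008937623370603297 0.03722046943092515 0.0512369250828714 f case -0.8493277080518554 0.8774373263979375 -0.7656108443223631
[[-0.0006, -0.1896, 0.9819], [-0.0001, 0.9819, 0.1896], [-1.0, -0.0, -0.0006]]
```

View pics/w10.png

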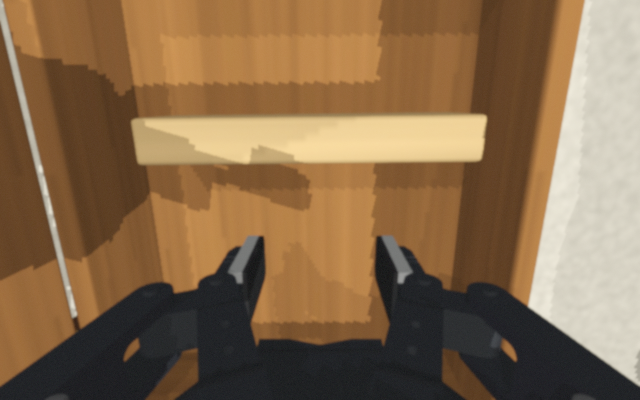

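Call:
move_arm([
  [[0.01,0,0,0,0,0],[0.01,0,0,0,0,0],[0.005,0,0,0,0,0],[0,0,0,0,0,0]],
])

```text
t: 15.92
eef_pos: [0.6079, 0.0274, -0.0089]
orientation: [175.7, 90.0, -173.4]
force: [-0.8, 1.0, 0.7]
width: 0.051
```

Call:
move_arm([
  [[0.003,0,0,0,0,0],[0.002,0,0,0,0,0],[0,0,0,0,0,0]],
])

```text
t: 16.3
eef_pos: [0.6081, 0.0275, -0.0135]
orientation: [-170.7, 90.0, -159.7]
force: [-0.1, -0.3, 0.7]
width: 0.0513
```

```bash
python3 look.py w11
python3 - <<'E'
from h import *
a=cv2.imread("pics/w11.png")
b=viewer.read_camera("scene")[:,:,::-1][120:280,280:440]
cv2.imwrite("pics/sc11.png",cv2.resize(b,(600,600),interpolation=cv2.INTER_CUBIC))
E
```

```text
16.3 [ 0.60812807  0.02747079 -0.01346459] case xy -0.008986261370813518 0.03731020554709123 0.05126132462583296 f case 0.2703310239529407 -0.15186036500510125 0.6533043585365231
[[-0.0001, -0.1896, 0.9819], [-0.0, 0.9819, 0.1896], [-1.0, -0.0, -0.0001]]
```

View pics/w11.png

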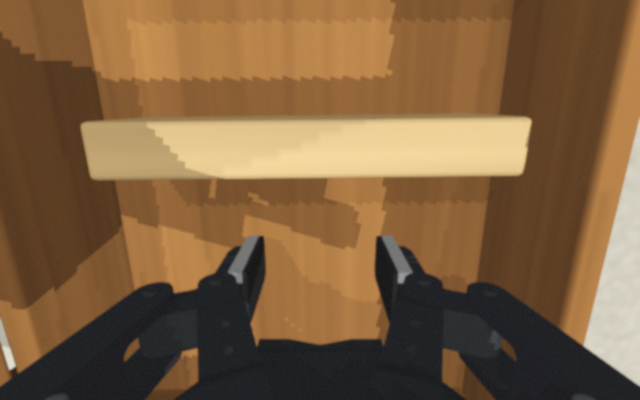

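View pics/sc11.png

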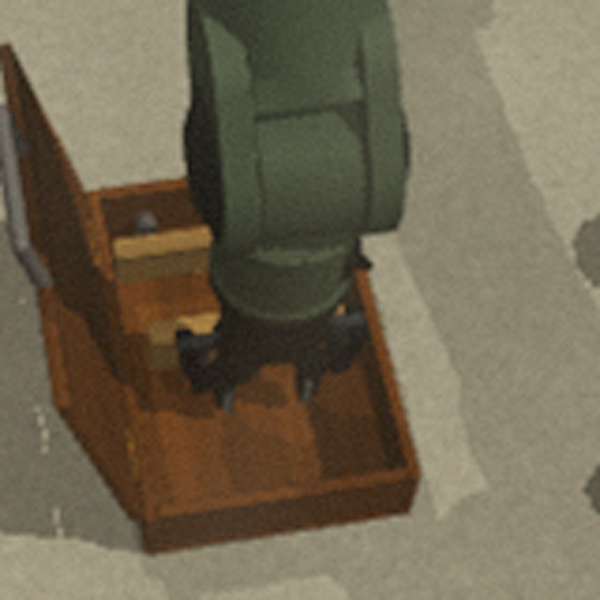

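Call:
move_arm([
  [[0.003,0,0,0,0,0],[0,0,-0.01,0,0,0],[0,0,-0.01,0,0,0],[0,0,-0.008,0,0,0],[0,0,-0.008,0,0,0],[0,0,-0.008,0,0,0],[0,0,-0.008,0,0,0],[0,0,-0.008,0,0,0],[0,0,0,0,0,0]],
])

```text
t: 17.52
eef_pos: [0.5486, 0.0159, -0.0164]
orientation: [-174.1, 90.0, -163.2]
force: [-0.1, -0.5, -0.2]
width: 0.0514
```

```bash
python3 look.py w12
```

```text
17.525 [ 0.54859076  0.01588881 -0.01640797] case xy -0.008855713649266676 -0.023343045393140204 0.05141580315354596 f case 0.4819205987283987 -0.15183219305169535 -0.1910194472124772
[[-0.0006, -0.1894, 0.9819], [-0.0002, 0.9819, 0.1894], [-1.0, -0.0001, -0.0007]]
```

View pics/w12.png

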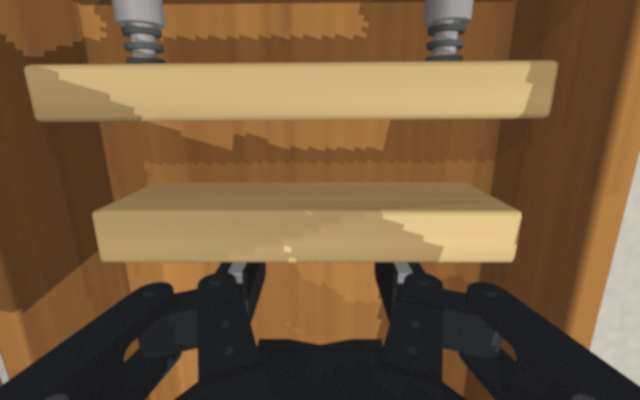

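```bash
cat > meas.py <<'E'
from h import *
import sys
# name then triples u,v,z
m=viewer.camera_model("wrist");m["cam_to_world"]=np.load(sys.argv[1]+".npy");p=np.load("case.npy");c,s=np.cos(p[2]),np.sin(p[2])
a=np.array(list(map(float,sys.argv[2:]))).reshape(-1,3)
for u,v,z in a:
    d=onz(m,(u,v),z)[:2]-p[:2];print(u,v,(1000*np.array([c*d[0]+s*d[1],-s*d[0]+c*d[1]])).round(1))
E
python3 meas.py w12 95 212 .055 520 212 .055 102 261 .055 514 261 .055 35 121 .052 552 118 .052 28 66 .052 557 62 .052
```

```text
95.0 212.0 [ 68.6 -55.5]
520.0 212.0 [-77.6 -55.6]
102.0 261.0 [ 69.5 -37. ]
514.0 261.0 [-78.5 -37.1]
35.0 121.0 [ 84.7 -85.9]
552.0 118.0 [-84.7 -87. ]
28.0 66.0 [  83.  -102.8]
557.0 62.0 [ -83.  -104.1]
```

Call:
move_arm([
  [[0,0,-0.007,0,0,0],[0,0,-0.007,0,0,0],[0,0,-0.007,0,0,0],[0,0,-0.006,0,0,0],[0,0,-0.004,0,0,0],[0,0,-0.003,0,0,0],[0,0,0,0,0,0],[0,0,0,0,0,0]],
])

```text
t: 18.58
eef_pos: [0.5161, 0.0097, -0.0164]
orientation: [-9.1, 90.0, 1.8]
force: [1.8, -0.2, 0.0]
width: 0.0511
```

```bash
python3 look.py w13
python3 - <<'E'
from h import *
for i in range(4):
    s=monitor.state();print(s["t"],s["force"].round(1),s["ft_torque"].round(2))
E
```

```text
18.575 [ 0.51613904  0.0096746  -0.01637596] case xy -0.008881508130007917 -0.056384378233081615 0.05109899727501367 f case 0.509019964794714 1.7604891602408341 0.03681642837123611
[[0.0003, -0.1895, 0.9819], [0.0, 0.9819, 0.1895], [-1.0, -0.0, 0.0003]]
18.625 [ 3.1  0.4 -0.8] [ 0.09 -0.5   0.07]
18.625 [ 3.1  0.4 -0.8] [ 0.09 -0.5   0.07]
18.625 [ 3.1  0.4 -0.8] [ 0.09 -0.5   0.07]
18.625 [ 3.1  0.4 -0.8] [ 0.09 -0.5   0.07]
```

View pics/w13.png

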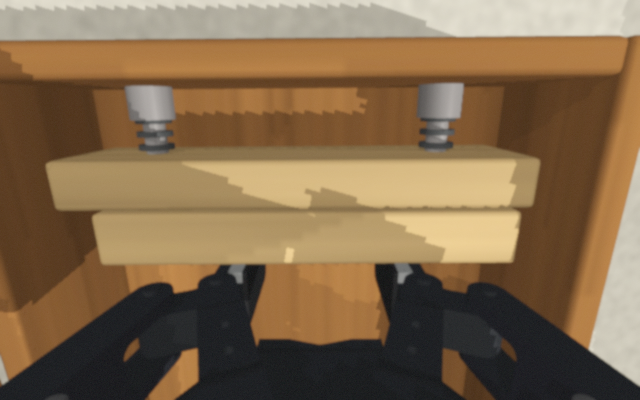

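The divider touches the rail squarely: the seam runs level along row 210 from end to end. The push is about 2–3 N. I'll go further in small steps.

Call:
move_arm([
  [[0,0,-0.002,0,0,0],[0,0,-0.002,0,0,0],[0,0,-0.0015,0,0,0],[0,0,0,0,0,0],[0,0,0,0,0,0]],
])

```text
t: 19.25
eef_pos: [0.5113, 0.0087, -0.0163]
orientation: [-2.4, 89.9, 8.5]
force: [6.9, 0.9, -4.5]
width: 0.0513
```

Call:
move_arm([
  [[0,0,0,0,0,0],[0,0,0,0,0,0]],
])

```text
t: 19.5
eef_pos: [0.5113, 0.0088, -0.0163]
orientation: [-1.8, 89.9, 9.1]
force: [7.3, 1.6, -4.6]
width: 0.0509
```

Call:
move_arm([
  [[0,0,0,0,0,0],[0,0,0,0,0,0]],
])

```text
t: 19.75
eef_pos: [0.5113, 0.0087, -0.0163]
orientation: [-2.9, 89.9, 8.0]
force: [6.3, 0.7, -4.8]
width: 0.0514
```

```bash
python3 look.py w14
```

```text
19.75 [ 0.51125513  0.00874762 -0.01628789] case xy -0.008893484845576751 -0.06135546801633957 0.05141944511111903 f case 0.5405213384480524 6.263597353056164 -4.817760881729323
[[0.0016, -0.1898, 0.9818], [0.0002, 0.9818, 0.1898], [-1.0, -0.0001, 0.0016]]
```

View pics/w14.png

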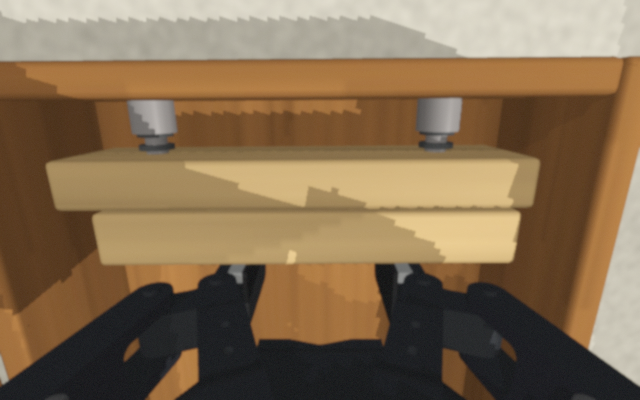

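```bash
python3 - <<'E'
import cv2
f=lambda n:cv2.resize(cv2.imread(f"pics/{n}.png")[190:290,60:260],(800,400),interpolation=cv2.INTER_CUBIC)[60:340]
cv2.imwrite("pics/c1.png",cv2.vconcat([f("w12"),f("w14")]))
E
python3 meas.py w14 95 210 .055 520 210 .055 102 263 .055 514 263 .055 35 209 .052 552 208 .052 28 160 .052 557 160 .052
```

```text
95.0 210.0 [ 68.5 -94.4]
520.0 210.0 [-77.5 -94.5]
102.0 263.0 [ 69.7 -74.3]
514.0 263.0 [-78.7 -74.5]
35.0 209.0 [ 91.8 -93.7]
552.0 208.0 [-90.6 -94.3]
28.0 160.0 [  90.1 -111.2]
557.0 160.0 [ -89.1 -111.4]
```

View pics/c1.png

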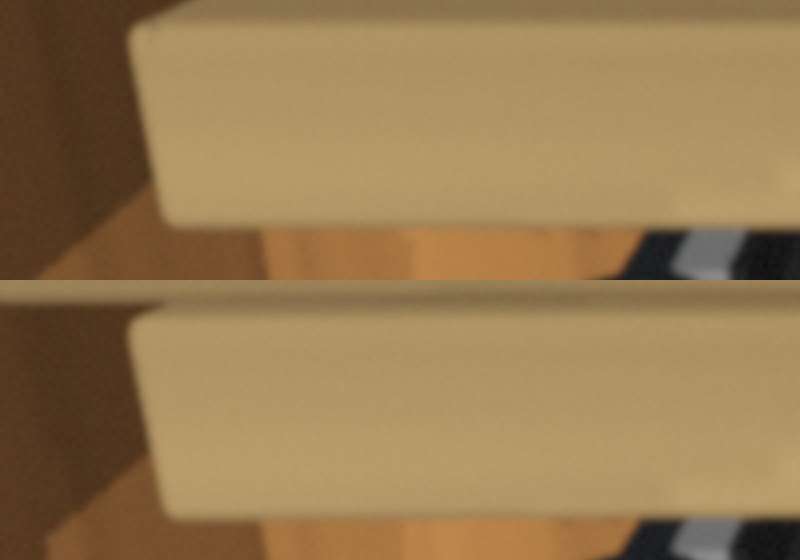

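Call:
move_arm([
  [[0.001,0,0,0,0,0],[0.0005,0,0,0,0,0],[0,0,0,0,0,0],[0,0,0,0,0,0]],
])

```text
t: 20.3
eef_pos: [0.5114, 0.0087, -0.0175]
orientation: [-5.2, 89.9, 5.7]
force: [7.4, 0.9, 2.2]
width: 0.0511
```

```bash
python3 look.py w15;  python3 - <<'E'
import cv2
f=lambda n:cv2.resize(cv2.imread(f"pics/{n}.png")[190:290,60:260],(800,400),interpolation=cv2.INTER_CUBIC)[60:340]
cv2.imwrite("pics/c2.png",cv2.vconcat([f("w13"),f("w15")]))
E
```

```text
20.3 [ 0.51135406  0.00870532 -0.0175437 ] case xy -0.008833264354148768 -0.061266306841309195 0.05106764907752023 f case 0.5263006298104784 7.390222143500263 2.174127585999926
[[0.0018, -0.1897, 0.9818], [0.0002, 0.9818, 0.1897], [-1.0, -0.0002, 0.0018]]
```

View pics/c2.png

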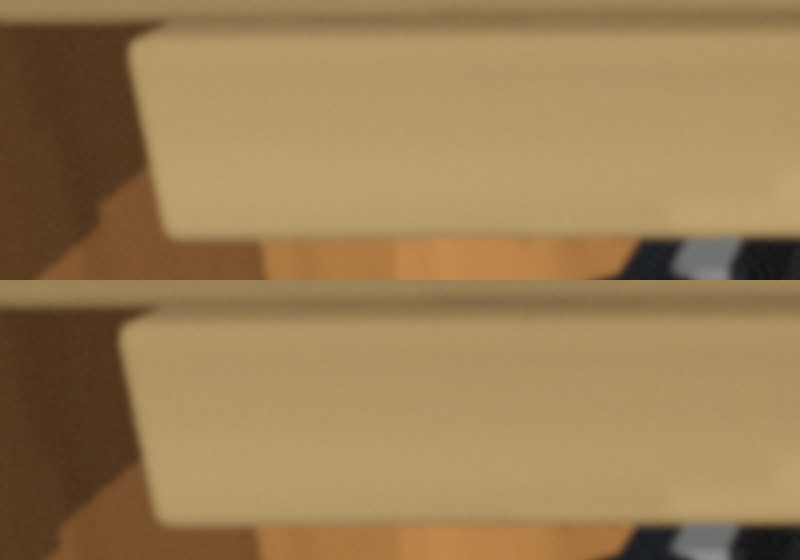

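Call:
move_arm([
  [[0.0003,0,-0.0015,0,0,0],[0.0003,0,-0.0013,0,0,0],[0,0,0,0,0,0],[0,0,0,0,0,0],[0,0,0,0,0,0]],
])

```text
t: 20.98
eef_pos: [0.5103, 0.0085, -0.0176]
orientation: [-3.8, 89.7, 7.1]
force: [11.2, 1.1, 6.1]
width: 0.0514
```

Call:
move_arm([
  [[0,0,0,0,0,0],[0,0,0,0,0,0]],
])

```text
t: 21.22
eef_pos: [0.5103, 0.0085, -0.0176]
orientation: [-3.5, 89.7, 7.5]
force: [10.7, 1.4, 6.3]
width: 0.0514
```

Call:
move_arm([
  [[0,0,0,0,0,0],[0,0,0,0,0,0]],
])

```text
t: 21.48
eef_pos: [0.5104, 0.0085, -0.0175]
orientation: [-3.1, 89.7, 7.9]
force: [11.4, 1.3, 6.8]
width: 0.0515
```

```bash
python3 look.py w16
```

```text
21.475 [ 0.51035681  0.00851517 -0.01754559] case xy -0.008834862637074066 -0.06228152187185852 0.051481413998954006 f case 0.8633653917525688 11.403516313370197 6.79760384871727
[[0.0051, -0.19, 0.9818], [0.0007, 0.9818, 0.19], [-1.0, -0.0003, 0.0051]]
```

View pics/w16.png

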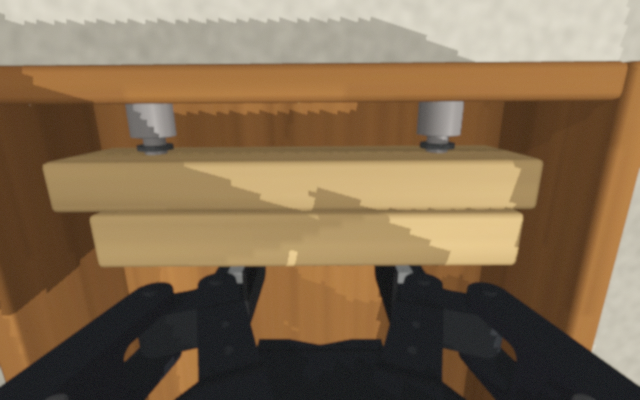

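```bash
for n in w13 w14 w15 w16; do python3 - $n <<'E'
import cv2,sys,numpy as np
g=cv2.GaussianBlur(cv2.cvtColor(cv2.imread(f"pics/{sys.argv[1]}.png"),cv2.COLOR_BGR2GRAY),(3,3),0).astype(float)
# rail far-edge left stub cols 62-88 ; right stub 526-534 ; near wall inner top edge
def edge(c0,c1,r0,r1):
    d=np.abs(np.diff(g[r0:r1,c0:c1].mean(1))); i=d.argmax(); j=slice(max(i-2,0),i+3); return r0+.5+(d[j]*np.arange(max(i-2,0),max(i-2,0)+len(d[j]))).sum()/d[j].sum()
print(sys.argv[1],"rail L",edge(62,88,190,225),"R",edge(524,533,190,225),"wall outer",edge(250,350,25,75),"div rear",edge(275,370,250,280))
E
done
```

```text
w13 rail L 210.21120431396045 R 206.24392523364486 wall outer 37.35138004246284 div rear 261.68490153172866
w14 rail L 210.2324113048707 R 206.34745762711864 wall outer 58.158165072617784 div rear 261.76989079563185
w15 rail L 211.28195937873357 R 207.5541958041958 wall outer 57.274865474743976 div rear 263.5144230769231
w16 rail L 211.33133971291866 R 208.16847826086956 wall outer 62.443179873352726 div rear 263.7038190120382
```

```bash
for a in "w12 75 119.5 .052 320 5 .07" "w13 75 210.2 .052 320 37.35 .07 320 261.7 .055" "w14 75 210.2 .052 320 58.16 .07 320 261.8 .055" "w15 75 211.3 .052 320 57.27 .07 320 263.5 .055" "w16 75 211.3 .052 320 62.44 .07 320 263.7 .055"; do echo $a; python3 meas.py $a; done
```

```text
w12 75 119.5 .052 320 5 .07
75.0 119.5 [ 71.5 -86.4]
320.0 5.0 [  -8.8 -115.3]
w13 75 210.2 .052 320 37.35 .07 320 261.7 .055
75.0 210.2 [ 77.7 -88.3]
320.0 37.35 [  -8.8 -141. ]
320.0 261.7 [ -8.9 -69.9]
w14 75 210.2 .052 320 58.16 .07 320 261.8 .055
75.0 210.2 [ 77.8 -93.3]
320.0 58.16 [  -8.8 -141.1]
320.0 261.8 [ -8.8 -74.9]
w15 75 211.3 .052 320 57.27 .07 320 263.5 .055
75.0 211.3 [ 76.9 -93.3]
320.0 57.27 [  -8.7 -141.1]
320.0 263.5 [ -8.8 -74.8]
w16 75 211.3 .052 320 62.44 .07 320 263.7 .055
75.0 211.3 [ 76.8 -94.5]
320.0 62.44 [  -8.7 -141.2]
320.0 263.7 [ -8.8 -76. ]
```

The rail is about 8.2 mm in. The extra ~3 N at the wrist is friction from pressing down with 6.8 N. I'll ease the downward force and push slightly further.

Call:
move_arm([
  [[-0.0006,0,-0.0005,0,0,0],[-0.0003,0,-0.0005,0,0,0],[0,0,0,0,0,0],[0,0,0,0,0,0],[0,0,0,0,0,0]],
])

```text
t: 22.15
eef_pos: [0.5083, 0.0081, -0.0174]
orientation: [-3.6, 89.8, 7.4]
force: [10.3, 1.0, -5.6]
width: 0.0511
```

Call:
move_arm([
  [[0,0,0,0,0,0],[0,0,0,0,0,0]],
])

```text
t: 22.4
eef_pos: [0.5083, 0.0081, -0.0174]
orientation: [-3.1, 89.8, 7.8]
force: [10.4, 0.6, -5.8]
width: 0.0514
```

```bash
cat > chk.py <<'E'
import sys,subprocess
from h import *
n=sys.argv[1]
subprocess.run(["python3","look.py",n])
g=cv2.GaussianBlur(cv2.cvtColor(cv2.imread(f"pics/{n}.png"),cv2.COLOR_BGR2GRAY),(3,3),0).astype(float)
def edge(c0,c1,r0,r1):
    d=np.abs(np.diff(g[r0:r1,c0:c1].mean(1))); i=d.argmax(); a=max(i-2,0);j=slice(a,i+3); return r0+.5+(d[j]*np.arange(a,a+len(d[j]))).sum()/d[j].sum()
L,Rr,w,dr=edge(62,88,190,225),edge(524,533,190,225),edge(250,350,25,75),edge(275,370,250,280)
print(L,Rr,w,dr)
subprocess.run(["python3","meas.py",n]+[str(x) for x in (75,L,.052,529,Rr,.052,320,w,.07,320,dr,.055)])
E
python3 chk.py w17
```

```text
22.4 [ 0.50827207  0.00812732 -0.01735699] case xy -0.008847671808058072 -0.06440199214169948 0.05143397474274701 f case 1.4251386506568813 10.339431987029073 -5.751868718628667
[[0.0029, -0.1899, 0.9818], [0.0004, 0.9818, 0.1899], [-1.0, -0.0002, 0.0029]]
75.0 211.26250753465945 [ 77.  -96.4]
529.0 207.5855614973262 [-81.7 -98. ]
320.0 70.4351788170564 [  -8.7 -141.2]
320.0 263.46661237785014 [ -8.8 -77.9]
211.26250753465945 207.5855614973262 70.4351788170564 263.46661237785014
```

Call:
move_arm([
  [[0.0005,0,0,0,0,0],[0,0,0,0,0,0],[0,0,0,0,0,0],[0,0,0,0,0,0]],
])

```text
t: 22.95
eef_pos: [0.5085, 0.0082, -0.0176]
orientation: [-3.7, 89.8, 7.3]
force: [9.7, 0.6, 1.5]
width: 0.0514
```

```bash
python3 chk.py w18
```

```text
22.95 [ 0.50854678  0.00815651 -0.017553  ] case xy -0.00882445809159467 -0.06412671171845159 0.051416405106921435 f case 1.2052505646918674 9.695890701462417 1.470200808470404
[[0.0035, -0.1899, 0.9818], [0.0004, 0.9818, 0.1899], [-1.0, -0.0002, 0.0035]]
75.0 211.25968523002422 [ 76.9 -96.2]
529.0 208.1425925925926 [-81.6 -97.6]
320.0 69.34824969822382 [  -8.7 -141.2]
320.0 263.63506815365554 [ -8.8 -77.7]
211.25968523002422 208.1425925925926 69.34824969822382 263.63506815365554
```

View pics/w18.png

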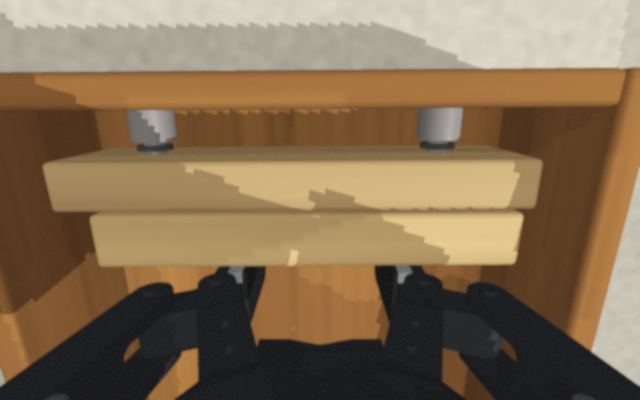

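The push is 9.7–9.9 N, with the rail about 9.9 mm in, 1.5 N downward and a level seam. I'll hold for more than 4 s.

Call:
move_arm([
  [[0,0,0,0,0,0],[0,0,0,0,0,0],[0,0,0,0,0,0],[0,0,0,0,0,0],[0,0,0,0,0,0],[0,0,0,0,0,0],[0,0,0,0,0,0],[0,0,0,0,0,0],[0,0,0,0,0,0],[0,0,0,0,0,0],[0,0,0,0,0,0],[0,0,0,0,0,0]],
])

```text
t: 24.5
eef_pos: [0.5085, 0.0082, -0.0176]
orientation: [-3.6, 89.8, 7.4]
force: [9.6, -0.2, 0.8]
width: 0.0512
```

Call:
move_arm([
  [[0,0,0,0,0,0],[0,0,0,0,0,0],[0,0,0,0,0,0],[0,0,0,0,0,0],[0,0,0,0,0,0],[0,0,0,0,0,0],[0,0,0,0,0,0],[0,0,0,0,0,0],[0,0,0,0,0,0],[0,0,0,0,0,0],[0,0,0,0,0,0],[0,0,0,0,0,0]],
])

```text
t: 26.0
eef_pos: [0.5086, 0.0081, -0.0176]
orientation: [-3.9, 89.8, 7.0]
force: [10.1, 0.5, 1.3]
width: 0.0513
```

Call:
move_arm([
  [[0,0,0,0,0,0],[0,0,0,0,0,0],[0,0,0,0,0,0],[0,0,0,0,0,0],[0,0,0,0,0,0],[0,0,0,0,0,0],[0,0,0,0,0,0],[0,0,0,0,0,0],[0,0,0,0,0,0],[0,0,0,0,0,0],[0,0,0,0,0,0],[0,0,0,0,0,0]],
])

```text
t: 27.5
eef_pos: [0.5085, 0.0081, -0.0176]
orientation: [-3.6, 89.8, 7.4]
force: [10.9, 0.3, 1.4]
width: 0.0512
```

```bash
python3 chk.py w19
python3 - <<'E'
from h import *
cv2.imwrite("pics/sc19.png",viewer.read_camera("scene")[:,:,::-1])
E
```

```text
27.5 [ 0.50851943  0.00814315 -0.01757777] case xy -0.00881650215344179 -0.06415609634028487 0.05120639782301765 f case 1.7403200718876086 10.786064147789107 1.3813732406286916
[[0.0034, -0.1899, 0.9818], [0.0004, 0.9818, 0.1899], [-1.0, -0.0002, 0.0034]]
75.0 211.26239419588876 [ 76.9 -96.2]
529.0 208.14074074074074 [-81.6 -97.6]
320.0 69.34992237364153 [  -8.7 -141.2]
320.0 263.6304526748971 [ -8.8 -77.7]
211.26239419588876 208.14074074074074 69.34992237364153 263.6304526748971
```

View pics/sc19.png

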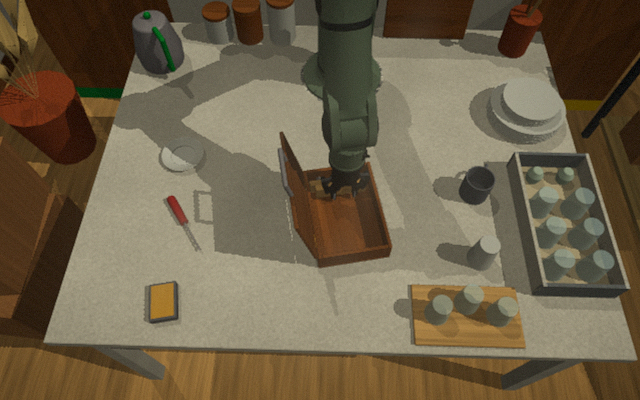

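The push is steady at about 10 N. The lid still rests open, and the mug (477,185), beaker (485,252), saucer (182,155) and screwdriver (183,222) are where they were. Handing in.

Run:
```python
from bench import arm
print(arm.close_job())
```

```text
the job is handed in; nothing more can be done
None
```

The lid is open on its stop, and I handed the job in at about 27.5 s with the arm still pushing the divider against the rail.

- **Lid:** I swung it up by its handle and let go at the stop. Afterwards the wrist camera had the handle about 1 pixel from where 1.80 rad predicts, and the last scene picture shows the lid still open.
- **Push:** With the fingers behind the divider, I slid it about 60 mm to the rail. I held about 10 N for roughly 4.5 s before handing in; readings ran from 9.6 to 10.9 N. The camera put the rail about 9.9 mm in, which agrees.
- **Square and flat:** The seam between divider and rail looked level from end to end. I saw no sign of the divider lifting, and the tool presses it down with only about 1.4 N.
- **Bystanders:** The mug, beaker, saucer and screwdriver look unmoved in the last scene picture.

**Checks that disagreed:**
- **Stated fingertip position:** The real fingertips sit about 37 mm behind the stated TCP. My first grasp of the handle closed above the bar for that reason, and I corrected for it after that.
- **Vertical force while settling the push:** It swung between about −6 and +7 N until I trimmed the height. At one point wrist and camera differed by about 3 N, which I put down to floor friction; the difference went away once the height was trimmed.
- **Rail readings left and right:** They differ by 1.4 mm, but they already differed by about 1 mm before contact, so I took this as camera bias.

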